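# Clamp a resin-mounted specimen in the sample vice to the click of its torque knob

### The arm

A 6-joint arm with a two-finger parallel gripper is mounted at the origin on the work surface. World frame = base frame: x ahead of the robot, y to its left, z up, the work surface at z = 0. Lengths are in m, angles in rad, forces in N, time in s.
With the tool pointing down it reaches from about 0.275 to 1 m from the base axis. Payload 8.4 kg.
Tool frame: the origin (TCP) lies at the very end of the fingers, on their centre line; the grasp point (between the pads) lies 19 mm behind it; z points along the fingers, y is the line along which they close (so a half turn about z gives the same grasp; the last joint's range is limited). The gripper opens to 85 mm and grips with 20 to 120 N. Pads are 22 mm wide; open, the fingers measure 114 mm over their backs; the gripper's body (76 mm by 85 mm) begins 54 mm behind the grasp point. The pads swing forward as they close: fully open they stand 13 mm farther back than shut.
Start: joints at [1.277, 0.353, 1.633, -0, 1.155, -0.002], TCP at [0.18, 0.599, 0.231] pointing down, gripper open.
Joint ranges: [-2.63, 2.63], [-0.92, 2.1], [0.06, 2.66], [-1.3, 4.44], [0, 2.69], [-3.02, 3.02]. Speed limits (rad/s): [2.22, 2.22, 2.79, 3.14, 3.14, 3.14].

### API

Orientations are given as a unit quaternion [x, y, z, w].
In Python, from station import manip, camera, camera_info, job gives the robot as it stands.
- The arm moves only by the tool carry_out, never from a script. Its arguments are lists of equal length, an entry for each row: "dp": the shift along the world's x, y, z in m, a list of three; "turn": the turn about the world's z in rad. In form: {"dp": [[tx, ty, tz], ...], "turn": [turn, ...]}. A call has 1 to 10 rows; each row is the pose to reach, as a shift and turn from the pose commanded when the call began; what a row does not reach only later rows make up. A row lasts 1/10 s, in which the tool goes at most 50 mm and 8.59 degrees, less where a joint would pass 70% of its speed; a pose out of reach is approached as far as the arm can. A call with a gripper value outside its range is refused whole. "fingers" is the finger opening in m, from 0 to 0.0854, set as the call begins (left out, the last holds). The fingers move at their own pace and stop on an object; "squeeze" is the grip in N (left out, the last holds). Time passes only in rows, so rows that repeat a pose let the fingers close. It gives the time, the measured TCP pose, the force, the opening and the grip force at its end, in the units of the state.
- manip.sense(): the state, without advancing time (a new reading comes with each control period).
- camera(name): name is "scene" or "top" or "wrist"; returns the picture (400x640x3 uint8, blue, green, red); there is no depth.
- camera_info(name): a dict with "vfov" (degrees; the focal length in pixels is half the picture's height over the tangent of half this angle, whatever the lens; pixels are square), "cx", "cy" (the principal point, pixels), "R" (3x3) and "t" (3): a world point X has camera coordinates R X + t; the wrist camera has in their place "hand_eye" (4x4, takes a point from camera to tool coordinates, whose origin is the TCP and whose axes are the flange's). Camera axes: x right, y down, z forward; pixel columns grow to the right and rows downward; lengths in m; the calibration is good to about 2 mm. A picture is of the moment at which its call begins: read the wrist's pose just before it. camera_info takes no time and is no camera call.
- job.hand_in(): hands the job in; it is judged then, once.
The state is a dict: "time": time; "joint_pos": joint angles; "joint_velocities": joint speeds; "effort": joint torques, N m; "ee_pos": TCP position; "ee_rot": TCP orientation; "wrist_force": force on the tool from outside, world axes, zero at the start; "moment": the same for the moment, N m; "opening": finger opening in m; "gripper_force": force on a finger pad.
Only numpy, scipy, OpenCV 4.12 (cv2) and the standard library are available. Lean on these libraries where they do the work, as an engineer would, in place of code of your own. Each camera call takes 0.05 s, during which the arm holds its last target. There are 200 camera calls.

### The job

Stand the tall resin-mounted specimen on the floor of the sample vice between its jaws and let go of it, then turn the vice's knob clockwise until its torque clutch clicks, and stop there: past the click the knob goes solid and would crush the resin. Leave the specimen clamped upright, let go of the knob, and leave the other things on the bench where they are.

Things in the scene. Friction and masses are not known exactly. Their poses are not given: they have to be found in the camera images.
- mount: The specimen to clamp: an upright black resin cylinder, diameter 32 mm, 30 mm tall, about 50 g, with a 12 mm square of bare steel in the middle of its top face. It stands on the bench; origin at the centre of its underside, z up. It is the tallest of three black resin mounts.
- vice: Sample vice fixed to the bench: grey plate 190 (its x) x 90 x 12 mm; origin under its centre, x from knob end to fixed jaw. The plate's top is the floor for the specimen. At x = -52 mm a 52 mm square block, top 30 mm above the bench, carries the knob. Both jaws are 16 mm high above the floor, the fixed V jaw 28 mm wide (y), moving jaw 24: fingers closing along y on the specimen pass beside both.
- seat (a point): Point on the vice's floor (vice x = +45 mm, y = 0, 12 mm above the bench) where the specimen's axis stands when it touches both faces of the fixed jaw's shallow V, which opens to the vice's -x; axes as the vice. With its axis nearer the knob than this the specimen is clear of the V.
- jaw_face (a point): Middle of the moving, spring-backed jaw's flat face, looking to the vice's +x; 8 mm above its floor. The knob drives it towards the V, about 5 mm per rad, and it stays where it is left. At the start the space between face and V is 5 to 8 mm longer than the specimen's diameter: stand the specimen midway (its axis half the spare length short of seat); the jaw then pushes it home into the V.
- knob: Vice's black knob, vertical axis: disc of 44 mm diameter, on it a grip bar 42 mm long (knob x), 12 thick (y), 22 high. Origin on the axis 30 mm above the bench; the bar spans 6.5 to 28.5 mm above it. Clockwise from above tightens, against 0.30 N m of friction (it stays when let go). It takes 1.1 to 1.6 rad to bring the jaw to bear, 0.6 more to the slip, 0.5 for the click: two or three grasps.
- click_pin (a point): Top of a 6 mm pin in the knob's bar, 29.5 mm above the knob's origin, raised 2.5 mm by the click. With the jaw tight the moment rises by about 0.5 N m (read between steps, at rest, friction shifts its zero), then the clutch slips: it falls again by 0.45 over 0.4 rad, and 0.1 rad on the clutch is over, solid (let go earlier, it springs back). Turning on 0.4 rad more crushes the specimen.
- mount_thin: Bystander: small black resin mount, diameter 25 mm, 18 mm tall, loose; origin at the centre of its underside.
- mount_wide: Bystander: low black resin mount, diameter 40 mm, 14 mm tall, loose; origin at the centre of its underside.
- oil_bottle: Bystander: amber glass dropper bottle, diameter 32 mm, 75 mm tall, loose; origin at the centre of its underside.
- objective: Bystander: steel microscope objective standing on its thread, diameter 33 mm, 45 mm tall, loose; origin at the centre of its underside.
- petri_dish: Bystander: open glass dish, diameter 90 mm, 15 mm tall, loose; origin at the centre of its underside.
- tweezers: Bystander: steel tweezers lying flat, 120 mm long (x), 9 mm wide, 6 mm high, loose; origin under the middle.
Not all that is in view belongs to the job. What is shaped like the mount but green is not meant.

How it is judged:
By the outcome, as a careful person would: the job done as asked, in the order asked, and still so for the second after the job is handed in, with the robot touching nothing.
It also fails if it takes over 72 s, if anything falls off the work surface, if the arm or the gripper's body presses on something with over 40 N, if the wrist force passes 120 N, or if a joint passes its speed limit or range.

## Working session

There is one attempt and no reset: what is moved stays moved. The work goes in short steps, Python scripts to look and compute and a tool call to move; the robot and the scene stay as the last step left them, time stands still between calls to the robot, and variables do not carry over. Pictures are saved under pics/ and viewed, at most 10 in all, crops included, and the job is handed in when it is done.

Besides the shell and the picture viewer there is one more tool, called after "Emit:" as name([rows], argument=value, ...), one row to a line, values as JSON. carry_out: Moves the arm, as the interface text tells. Its arguments: {"type":"object","properties":{"dp":{"type":"array","items":{"type":"array","items":{"type":"number"}}},"turn":{"type":"array","items":{"type":"number"}},"fingers":{"type":"number"},"squeeze":{"type":"number"}},"required":["dp","turn"]}

```bash
mkdir -p pics; cat > h.py <<'E'
import numpy as np, cv2
from station import manip, camera, camera_info, job
def f(ci,img_h=400): return img_h/2/np.tan(np.radians(ci["vfov"])/2)
def ext(name,s=None):
    ci=camera_info(name)
    if name!="wrist": return ci,np.array(ci["R"]),np.array(ci["t"])
    from scipy.spatial.transform import Rotation as Ro
    s=s or manip.sense(); T=np.eye(4); T[:3,:3]=Ro.from_quat(s["ee_rot"]).as_matrix(); T[:3,3]=s["ee_pos"]
    W=np.linalg.inv(T@np.array(ci["hand_eye"])); return ci,W[:3,:3],W[:3,3]
def ray(e,u,v,z):
    ci,R,t=e; d=R.T@np.array([(u-ci["cx"])/f(ci),(v-ci["cy"])/f(ci),1]); c=-R.T@t
    return c+d*(z-c[2])/d[2]
def proj(e,X):
    ci,R,t=e; p=R@np.array(X)+t; return p[:2]/p[2]*f(ci)+[ci["cx"],ci["cy"]]
E
python3 - <<'E'
from h import *
s=manip.sense(); print({k:np.round(v,3).tolist() for k,v in s.items()})
a=camera("top"); b=camera("scene"); cv2.imwrite("pics/top.png",a); cv2.imwrite("pics/scene.png",b)
for n in("top","scene","wrist"):print(n,camera_info(n))
E
```

```text
{'time': 0.0, 'joint_pos': [1.277, 0.354, 1.634, -0.0, 1.155, -0.002], 'joint_velocities': [-0.001, 0.001, -0.0, 0.001, 0.001, 0.002], 'effort': [0.0, -60.526, -34.207, -0.0, 0.01, 0.0], 'ee_pos': [0.18, 0.598, 0.231], 'ee_rot': [0.145, 0.989, -0.001, -0.0], 'wrist_force': [-0.056, -0.346, -1.008], 'moment': [0.008, -0.006, -0.004], 'gripper_force': 0.0, 'opening': 0.085}
top {'vfov': 51.28090998043533, 'cx': 311.61520440327456, 'cy': 193.70516523975576, 'R': array([[-0.02358792, -0.99967158, -0.01001724],
       [-0.99615411,  0.02434833, -0.08416743],
       [ 0.08438369,  0.00799338, -0.99640127]]), 't': array([0.04026045, 0.62834166, 0.95860618])}
scene {'vfov': 45.02603374603767, 'cx': 326.24547219610304, 'cy': 202.26144688016973, 'R': array([[ 0.8407611 ,  0.54139128, -0.00403098],
       [ 0.36948181, -0.57920218, -0.72664161],
       [-0.39573219,  0.60944263, -0.68700489]]), 't': array([-0.53093167, -0.14987711,  1.40299385])}
wrist {'vfov': 67.91107562930566, 'cx': 316.7598032762517, 'cy': 198.53741650434975, 'hand_eye': array([[-4.66163698e-04, -9.62479201e-01, -2.71355064e-01,
         6.87910304e-02],
       [ 9.99999856e-01, -5.20524832e-04,  1.28358369e-04,
        -1.63440456e-04],
       [-2.64789309e-04, -2.71354965e-01,  9.62479305e-01,
        -1.41680976e-01],
       [ 0.00000000e+00,  0.00000000e+00,  0.00000000e+00,
         1.00000000e+00]])}
```

View pics/top.png

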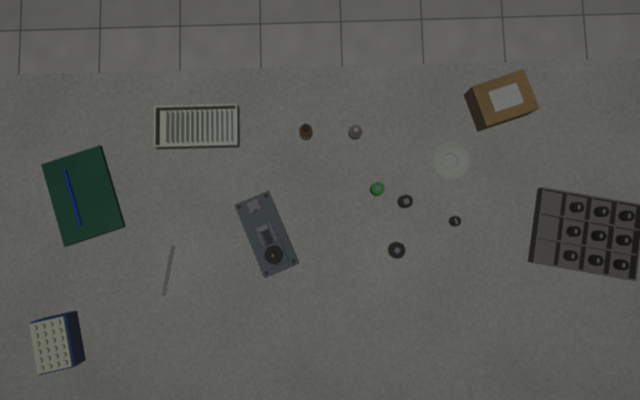

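View pics/scene.png

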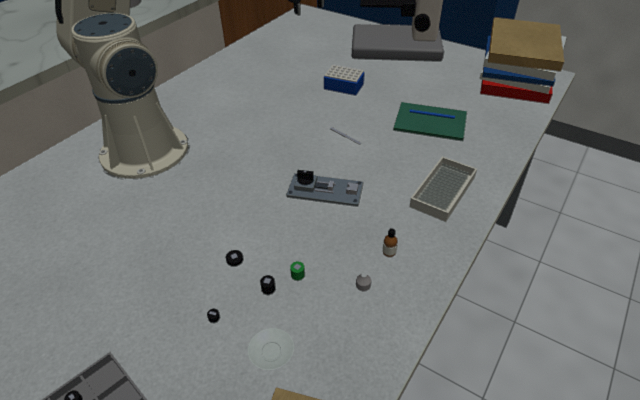

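The top view shows black mounts at (405,201), (397,250) and (455,221), and a green one at (377,188). The vice has its knob at (273,255) and V jaw at (254,205). In the scene view, the same black mounts are at (268,285), (235,258) and (213,315). The one at top (405,201) / scene (268,285) looks tallest, so I'll measure it and enlarge it.

```bash
python3 - <<'E'
from h import *
a=cv2.imread("pics/top.png"); b=cv2.imread("pics/scene.png")
et,es=ext("top"),ext("scene")
def tri(p,q):
    A=[];B=[]
    for (ci,R,t),(u,v) in((et,p),(es,q)):
        d=R.T@np.array([(u-ci["cx"])/f(ci),(v-ci["cy"])/f(ci),1]);d/=np.linalg.norm(d);P=np.eye(3)-np.outer(d,d);A.append(P);B.append(P@(-R.T@t))
    return np.linalg.solve(sum(A),sum(B))
def blobs(im):
    m=(im.max(2)<45).astype(np.uint8)
    n,l,st,c=cv2.connectedComponentsWithStats(m)
    return [(np.round(c[i],1).tolist(),st[i].tolist()) for i in range(1,n) if 40<st[i,4]<1500]
for x in blobs(a[150:300,220:480]):print("top",[x[0][0]+220,x[0][1]+150],x[1][2:])
for x in blobs(b[160:340,180:380]):print("sc",[x[0][0]+180,x[0][1]+160],x[1][2:])
for n,p in(("A",(405,201)),("B",(397,250)),("C",(455,221)),("knob",(273,255))):print(n,ray(et,*p,0.03 if n=="A" else .018 if n=="C" else .055 if n=="knob" else .014))
c=np.hstack([cv2.resize(a[150:270,360:480],(390,390),interpolation=3),cv2.resize(b[230:340,190:300],(390,390),interpolation=3)])
d=np.hstack([cv2.resize(a[185:280,230:325],(390,390),interpolation=3)[:200*1+190],cv2.resize(b[150:245,280:375],(390,390),interpolation=3)])
cv2.imwrite("pics/c.png",cv2.resize(np.vstack([c,d]),(600,600)))
E
```

```text
top [404.1, 201.2] [14, 13, 95]
top [454.1, 220.9] [11, 9, 57]
top [267.3, 236.7] [10, 15, 76]
top [396.1, 249.8] [16, 15, 152]
top [273.5, 254.4] [18, 18, 252]
sc [304.7, 177.2] [16, 15, 193]
sc [234.1, 258.1] [17, 16, 176]
sc [267.5, 285.6] [14, 19, 181]
sc [213.2, 315.9] [12, 14, 100]
A [ 0.60630521 -0.19366614  0.03      ]
B [ 0.49178765 -0.1733345   0.014     ]
C [ 0.55683334 -0.31216644  0.018     ]
knob [0.48925289 0.11587832 0.055     ]
```

View pics/c.png

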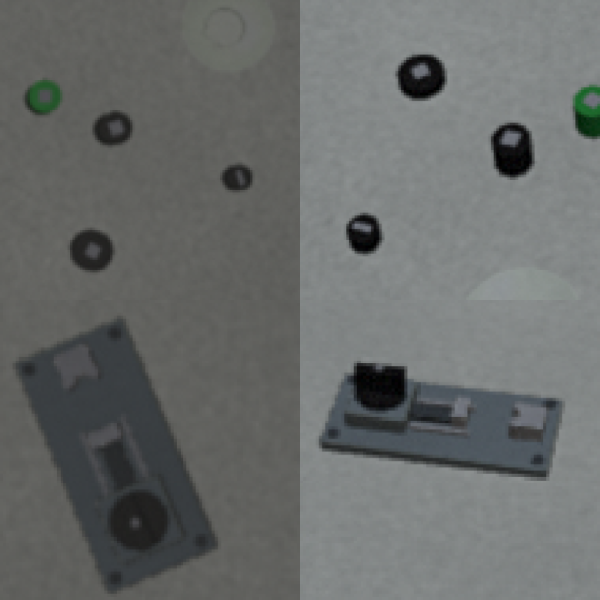

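The crop confirms it: black mount A, at top (405,201) / scene (268,285), is the tallest. B is wide and low, C is small, and the green one is not meant. On the way to it I'll look at the vice from above.

Emit:
carry_out([
  [0.035, -0.047, 0.0],
  [0.07, -0.094, 0.0],
  [0.105, -0.141, 0.0],
  [0.14, -0.188, 0.0],
  [0.175, -0.235, 0.0],
  [0.21, -0.282, 0.0],
  [0.245, -0.329, 0.0],
  [0.28, -0.376, 0.0],
  [0.315, -0.423, 0.0],
  [0.35, -0.47, 0.0],
], turn=[0.1, 0.2, 0.3, 0.4, 0.5, 0.65, 0.65, 0.65, 0.65, 0.65])

```text
time: 1.1
ee_pos: [0.476, 0.1999, 0.2312]
ee_rot: [-0.178, 0.984, 0.0, -0.0]
wrist_force: [0.9, 1.3, -0.3]
opening: 0.0853
gripper_force: 0.0
```

Emit:
carry_out([
  [0, 0, 0],
  [0, 0, 0],
  [0, 0, 0],
  [0, 0, 0],
  [0, 0, 0],
], turn=[0, 0, 0, 0, 0])

```text
time: 1.6
ee_pos: [0.4746, 0.2029, 0.2313]
ee_rot: [-0.179, 0.984, 0.0, -0.0]
wrist_force: [-0.5, 0.4, 0.3]
opening: 0.0852
gripper_force: 0.0
```

```bash
python3 - <<'E'
from h import *
s=manip.sense(); a=camera("wrist"); cv2.imwrite("pics/w1.png",a); np.save("w1.npy",s,allow_pickle=True)
print(s["time"],s["ee_pos"],s["ee_rot"],s["joint_pos"])
E
```

```text
1.6 [0.47462334 0.20287834 0.23125447] [-1.79142621e-01  9.83823111e-01  3.32053666e-05 -8.32478528e-05] [ 4.00971757e-01  1.83628134e-01  1.86340032e+00  1.13941882e-04
  1.09471211e+00 -1.53010661e+00]
```

View pics/w1.png

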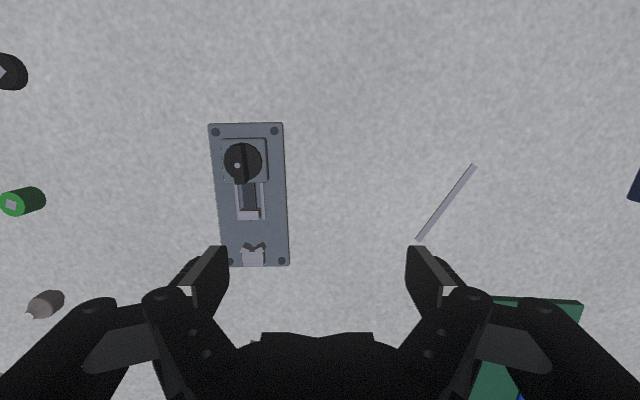

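The vice is in view: knob at (242,162), moving jaw at (248,213), V at (253,255), and plate corners at about (208,124), (283,123) and (289,265). The left finger clips the plate's lower-left corner. Next I'll get the pose from the plate mask and check the bar's angle with an enhanced crop.

```bash
python3 - <<'E'
from h import *
s=np.load("w1.npy",allow_pickle=True).item(); e=ext("wrist",s); a=cv2.imread("pics/w1.png")
print(a[250,228],a[140,280],a[100,250],a[215,280])
b=a.astype(int); m=((b[...,0]-b[...,2]>8)&(b.max(2)<150)&(b.max(2)>60)).astype(np.uint8)
m[:,:200]=0;m[:,300:]=0;m[:110]=0;m[280:]=0
m=cv2.morphologyEx(m,cv2.MORPH_OPEN,np.ones((3,3)))
L=[];Rr=[];T=[];B=[]
for v in range(135,240,5):
    x=np.where(m[v])[0]; L.append(ray(e,x[0]-.5,v,.012)[:2]);Rr.append(ray(e,x[-1]+.5,v,.012)[:2])
for u in range(215,278,4):
    y=np.where(m[:,u])[0]; T.append(ray(e,u,y[0]-.5,.012)[:2])
for u in range(265,285,4):
    y=np.where(m[:,u])[0]; B.append(ray(e,u,y[-1]+.5,.012)[:2])
L,Rr,T,B=map(np.array,(L,Rr,T,B))
def fl(p): r=cv2.fitLine(p.astype(np.float32),cv2.DIST_HUBER,0,.001,.001).ravel(); return r
yl,yr=[np.arctan2(*(r[1::-1]*np.sign(r[0]))) for r in (fl(L),fl(Rr))]
yt=np.arctan2(*(lambda r:(r[1::-1]*np.sign(r[1])))(fl(T)))-np.pi/2
print("yaw",yl,yr,yt)
yaw=(yl+yr)/2; X=np.array([np.cos(yaw),np.sin(yaw)]);Y=np.array([-X[1],X[0]])
l,r=np.median(L@Y),np.median(Rr@Y); t,bb=np.median(T@X),np.median(B@X)
print("width",l-r,"len",bb-t)
c=X*(t+bb)/2+Y*(l+r)/2; print("centre",c, "from top end",X*(t+.095)+Y*(l+r)/2)
for n,x,z in(("knob",-.052,.058),("seat",.045,.012)):
    p=c+X*x; print(n,p,proj(e,[*p,z]))
j=[ray(e,*p,.028)[:2] for p in((239,219),(259,219),(237,210),(260,210),(243,243),(264,242))]
print("jaw pts in vice", [np.round([(q-c)@X*1e3,(q-c)@Y*1e3],1).tolist() for q in j])
k=cv2.resize(a[110:280,190:300],None,fx=3.5,fy=3.5,interpolation=cv2.INTER_CUBIC); k=np.clip(k.astype(float)*1.0,0,255); k=255*(k/255)**.5
cv2.imwrite("pics/k.png",k.astype(np.uint8))
E
```

```text
[110 101  92] [120 106 100] [165 162 161] [115 101  97]
yaw 0.37829 0.38149646 0.38156164
width -0.08650353321995119 len 0.18553645108294714
centre [0.53630796 0.13626058] from top end [0.53838062 0.13708817]
knob [0.48801534 0.11697787] [237.11727908 164.6038307 ]
seat [0.57809965 0.15294754] [253.12910333 232.75477475]
jaw pts in vice [[20.0, -12.1], [20.5, 12.5], [8.4, -13.5], [8.9, 14.5], [52.1, -10.0], [51.3, 16.5]]
```

View pics/k.png

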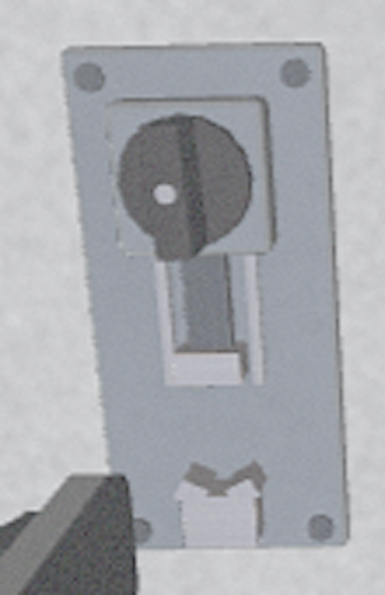

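The bar lies roughly along vice x, and the pin at crop (165,194) falls on the predicted knob axis. The moving jaw's face is at vice x ≈ 20–21 mm, and the V is at the bottom of the crop. Now I'll go above mount A.

Emit:
carry_out([
  [0.013, -0.04, 0],
  [0.026, -0.08, 0],
  [0.04, -0.12, -0.01],
  [0.053, -0.16, -0.02],
  [0.066, -0.2, -0.03],
  [0.08, -0.24, -0.04],
  [0.093, -0.28, -0.05],
  [0.106, -0.32, -0.06],
  [0.12, -0.36, -0.07],
  [0.131, -0.397, -0.08],
], turn=[0.02, 0.02, 0.02, 0.02, 0.02, 0.02, 0.02, 0.02, 0.02, 0.02], fingers=0.06)

```text
time: 2.65
ee_pos: [0.6071, -0.1964, 0.1509]
ee_rot: [-0.188, 0.982, -0.0, 0.0]
wrist_force: [0.1, 0.5, 0.6]
opening: 0.0599
gripper_force: 0.0
```

Emit:
carry_out([
  [0, 0, 0],
  [0, 0, 0],
  [0, 0, 0],
  [0, 0, 0],
], turn=[0, 0, 0, 0])

```text
time: 3.05
ee_pos: [0.6063, -0.1938, 0.1517]
ee_rot: [-0.189, 0.982, 0.0, 0.0]
wrist_force: [0.9, -0.3, 0.1]
opening: 0.0601
gripper_force: 0.0
```

```bash
python3 - <<'E'
from h import *
s=manip.sense(); a=camera("wrist"); cv2.imwrite("pics/w2.png",a); np.save("w2.npy",s,allow_pickle=True); e=ext("wrist",s)
print(s["time"],s["ee_pos"],s["ee_rot"],s["joint_pos"],proj(e,[.606,-.194,.03]))
b=a.astype(int)
m=((b.max(2)>95)&(b.max(2)-b.min(2)<30)).astype(np.uint8)
n,l,st,c=cv2.connectedComponentsWithStats(m)
for i in range(1,n):
    if 80<st[i,4]<4000: print(st[i],c[i],ray(e,*c[i],.03))
E
```

```text
3.05 [ 0.60632307 -0.19384506  0.15173469] [-1.88694316e-01  9.82035861e-01  1.09552961e-05  1.50542616e-04] [-3.11880870e-01  4.51156363e-01  1.67627480e+00  1.93202973e-04
  1.01390806e+00 -2.26244411e+00] [316.83535236 192.4301024 ]
[379  69  19  20 202] [387.7029703   78.79207921] [ 0.49408059 -0.17549885  0.03      ]
[208  81   6  17 101] [210.47524752  89.07920792] [ 0.55608424 -0.30947991  0.03      ]
[308 185  14  14 171] [314.5380117  191.51461988] [ 0.60597458 -0.19627386  0.03      ]
[358 238  16  15 141] [365.38297872 245.17730496] [ 0.63746681 -0.13107498  0.03      ]
[   0  313   34   46 1311] [ 14.39130435 336.69412662] [ 0.87182631 -0.43363163  0.03      ]
[126 338  12  17  90] [131.66666667 345.73333333] [ 0.83715689 -0.31550012  0.03      ]
[497 338  11  17  84] [501.69047619 345.20238095] [0.68963006 0.0522839  0.03      ]
[ 140  343   62   57 1813] [176.01158301 373.90237176] [ 0.8562907  -0.26191311  0.03      ]
[ 433  343   61   57 1526] [459.67169069 372.78309305] [0.73865529 0.02860015 0.03      ]
[  0 376  21  17 188] [  6.56382979 381.60638298] [ 0.93691938 -0.43496302  0.03      ]
```

View pics/w2.png

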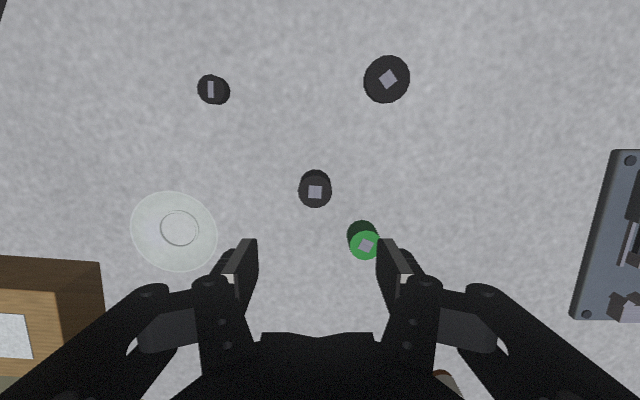

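Mount A's steel square is at (314,191), which puts it at (0.606, −0.196). The green one is at (365,245) and 26 mm clear of the fingers. I'll descend and grip.

Emit:
carry_out([
  [0, -0.0025, -0.03],
  [0, -0.0025, -0.06],
  [0, -0.0025, -0.09],
  [0, -0.0025, -0.115],
  [0, -0.0025, -0.135],
  [0, -0.0025, -0.144],
  [0, -0.0025, -0.144],
  [0, -0.0025, -0.144],
], turn=[0, 0, 0, 0, 0, 0, 0, 0])

```text
time: 3.9
ee_pos: [0.607, -0.1976, 0.0082]
ee_rot: [-0.188, 0.982, -0.0, 0.001]
wrist_force: [-0.6, -0.1, -0.0]
opening: 0.0602
gripper_force: 0.0
```

Emit:
carry_out([
  [0, 0, 0],
  [0, 0, 0],
  [0, 0, 0],
  [0, 0, 0],
  [0, 0, 0],
  [0, 0, 0],
  [0, 0, 0],
  [0, 0, 0],
], turn=[0, 0, 0, 0, 0, 0, 0, 0], fingers=0.02, squeeze=30)

```text
time: 4.7
ee_pos: [0.6071, -0.1979, 0.0086]
ee_rot: [-0.188, 0.982, -0.0, 0.001]
wrist_force: [-0.2, 0.0, 6.0]
opening: 0.0311
gripper_force: 29.3
```

Emit:
carry_out([
  [0, 0, 0.03],
  [0, 0, 0.07],
  [-0.002, 0.02, 0.1],
  [-0.006, 0.06, 0.1],
  [-0.01, 0.105, 0.1],
  [-0.014, 0.15, 0.1],
  [-0.018, 0.195, 0.1],
  [-0.022, 0.24, 0.1],
  [-0.026, 0.285, 0.1],
  [-0.03, 0.325, 0.1],
], turn=[0, 0, 0, 0, 0, 0, 0, 0, 0, 0])

```text
time: 5.7
ee_pos: [0.5761, 0.1294, 0.108]
ee_rot: [-0.188, 0.982, 0.0, 0.001]
wrist_force: [0.2, -0.0, -1.5]
opening: 0.0312
gripper_force: 30.0
```

Emit:
carry_out([
  [-0.001, 0.015, -0.01],
  [-0.002, 0.0245, -0.02],
  [-0.002, 0.0245, -0.02],
  [-0.002, 0.0245, -0.02],
  [-0.002, 0.0245, -0.02],
  [-0.002, 0.0245, -0.02],
], turn=[0, 0, 0, 0, 0, 0])

```text
time: 6.3
ee_pos: [0.5747, 0.1507, 0.0876]
ee_rot: [-0.187, 0.982, -0.0, 0.0]
wrist_force: [0.3, 0.2, -0.3]
opening: 0.031
gripper_force: 30.0
```

```bash
python3 - <<'E'
from h import *
s=manip.sense(); a=camera("wrist"); cv2.imwrite("pics/w3.png",a); np.save("w3.npy",s,allow_pickle=True); e=ext("wrist",s)
print(s["time"],s["ee_pos"],s["ee_rot"],s["opening"])
c=np.array([.5363,.1363]);X=np.array([.9287,.3709])
for x,z in((-.095,.012),(-.052,.0595),(.021,.028),(.045,.012)): print(x,proj(e,[*(c+X*x),z]))
g=a[0:400,170:470]; g=255*(cv2.resize(g,(450,600),interpolation=cv2.INTER_CUBIC).clip(0,255)/255.)**.7
cv2.imwrite("pics/w3c.png",g.astype(np.uint8))
E
```

```text
6.3 [0.57472078 0.15069464 0.08756858] [-1.87249546e-01  9.82312361e-01 -5.51061027e-05  1.70905770e-04] 0.03101470674279139
-0.095 [317.46622408   6.11730854]
-0.052 [317.85573811  67.17581856]
0.021 [318.01214922 187.57066272]
0.045 [318.02303437 212.96052373]
```

View pics/w3c.png

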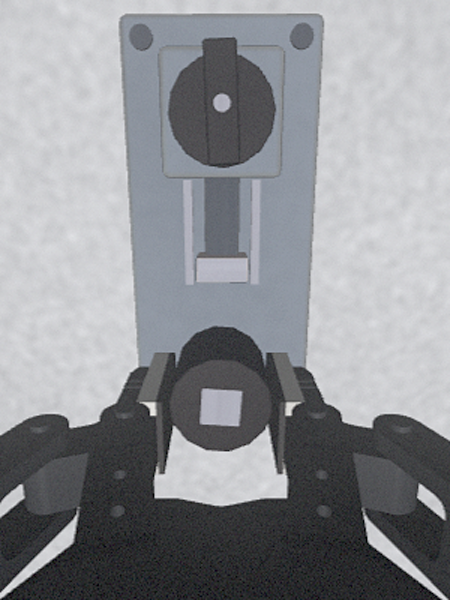

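The pin at crop (222,102) and the jaw face edge at row 283 match the predictions within about 1 mm. The mount is upright in the fingers, with its square at (221,407). I'll compute the relative offset.

```bash
python3 - <<'E'
from h import *
s=np.load("w3.npy",allow_pickle=True).item(); e=ext("wrist",s)
X=np.array([.9287,.3709]);Y=np.array([-X[1],X[0]])
P=lambda u,v,z: ray(e,u/1.5+170,v/1.5,z)[:2]
pin=P(222,102,.0595); face=P(222,283,.028); m=P(221,407,.109); tcp=s["ee_pos"][:2]; end=P(222,14,.012)
for n,q in(("pin",pin),("face",face),("mount",m),("tcp",tcp),("end",end)): print(n,q,((q-pin)@X-.052)*1e3,(q-pin)@Y*1e3)
E
```

```text
pin [0.48835351 0.11723224] -52.0 0.0
face [0.55653654 0.14437068] 21.387224546023827 -0.08560930445401407
mount [0.57391991 0.15065109] 39.8605629920654 -0.7004848562212233
tcp [0.57472078 0.15069464] 40.62048925092717 -0.9570816671166195
end [0.44963934 0.10205409] -93.58342784789298 0.26314445378049117
```

Emit:
carry_out([
  [0.001, 0.001, -0.01],
  [0.001, 0.001, -0.025],
  [0.001, 0.001, -0.04],
  [0.001, 0.001, -0.05],
  [0.001, 0.001, -0.058],
  [0.001, 0.001, -0.063],
  [0.001, 0.001, -0.0655],
  [0.001, 0.001, -0.0655],
  [0.001, 0.001, -0.0655],
], turn=[0, 0, 0, 0, 0, 0, 0, 0, 0])

```text
time: 7.25
ee_pos: [0.5756, 0.1529, 0.0221]
ee_rot: [-0.188, 0.982, 0.0, 0.0]
wrist_force: [0.5, 0.8, -0.7]
opening: 0.0306
gripper_force: 30.0
```

Emit:
carry_out([
  [0, 0, -0.001],
  [0, 0, -0.0015],
  [0, 0, -0.0015],
  [0, 0, -0.0015],
], turn=[0, 0, 0, 0])

```text
time: 7.65
ee_pos: [0.5756, 0.1529, 0.0206]
ee_rot: [-0.188, 0.982, 0.0, 0.0]
wrist_force: [-0.3, 0.5, 2.8]
opening: 0.0305
gripper_force: 30.4
```

Emit:
carry_out([
  [0, 0, 0],
  [0, 0, 0],
  [0, 0, 0],
  [0, 0, 0],
  [0, 0, 0],
], turn=[0, 0, 0, 0, 0], fingers=0.055)

```text
time: 8.15
ee_pos: [0.5752, 0.1528, 0.0202]
ee_rot: [-0.188, 0.982, -0.0, -0.0]
wrist_force: [0.5, 0.6, 0.4]
opening: 0.0552
gripper_force: 0.0
```

Emit:
carry_out([
  [0, 0, 0.02],
  [0, 0, 0.05],
  [-0.02, -0.01, 0.09],
  [-0.05, -0.02, 0.11],
  [-0.08, -0.033, 0.11],
  [-0.08, -0.033, 0.11],
  [-0.08, -0.033, 0.11],
  [-0.08, -0.033, 0.11],
], turn=[0, 0, 0, 0, 0, 0, 0, 0])

```text
time: 8.95
ee_pos: [0.4964, 0.1201, 0.1303]
ee_rot: [-0.188, 0.982, 0.0, 0.0]
wrist_force: [0.0, -0.2, -0.4]
opening: 0.0551
gripper_force: 0.0
```

```bash
python3 - <<'E'
from h import *
s=manip.sense(); a=camera("wrist"); cv2.imwrite("pics/w4.png",a); np.save("w4.npy",s,allow_pickle=True); e=ext("wrist",s)
print(s["time"],s["ee_pos"],s["ee_rot"],s["joint_pos"],s["opening"],s["moment"])
c=np.array([.5363,.1363]);X=np.array([.9287,.3709])
for x,z in((-.095,.012),(-.052,.0595),(.021,.028),(.0412,.042)): print(x,proj(e,[*(c+X*x),z]))
g=a[0:400,170:470]; g=255*(cv2.resize(g,(450,600),interpolation=cv2.INTER_CUBIC).clip(0,255)/255.)**.7
cv2.imwrite("pics/w4c.png",g.astype(np.uint8))
E
```

```text
8.95 [0.49635925 0.12011436 0.13034858] [-1.87973687e-01  9.82173937e-01  1.98655564e-05  4.99513874e-04] [ 2.34493034e-01  3.03615768e-01  1.96685040e+00 -7.38408024e-06
  8.70126685e-01 -1.71449588e+00] 0.05507220174201344 [0.06257168 0.01362499 0.01293719]
-0.095 [317.0007347  135.17191979]
-0.052 [317.12167411 198.469581  ]
0.021 [317.25816411 266.07969048]
0.0412 [317.31302119 294.38267833]
```

View pics/w4c.png

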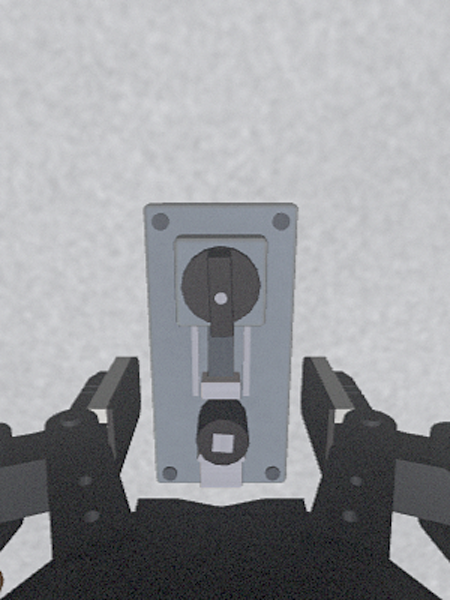

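The mount stands upright with its square at crop (223,443), between the jaw (221,387) and the V. The pin is at (221,298), and the bar lies along the tool's x. j6 has enough range to do the whole turn in one grasp, so I'll grip the bar.

Emit:
carry_out([
  [-0.008, -0.003, -0.02],
  [-0.008, -0.003, -0.045],
  [-0.008, -0.003, -0.065],
  [-0.008, -0.003, -0.08],
  [-0.008, -0.003, -0.087],
  [-0.008, -0.003, -0.0895],
  [-0.008, -0.003, -0.0895],
  [-0.008, -0.003, -0.0895],
], turn=[0, 0, 0, 0, 0, 0, 0, 0])

```text
time: 9.8
ee_pos: [0.4879, 0.117, 0.0413]
ee_rot: [-0.188, 0.982, 0.0, 0.0]
wrist_force: [-0.4, -0.4, -0.4]
opening: 0.055
gripper_force: 0.0
```

Emit:
carry_out([
  [0, 0, 0],
  [0, 0, 0],
  [0, 0, 0],
  [0, 0, 0],
  [0, 0, 0],
  [0, 0, 0],
  [0, 0, 0],
  [0, 0, 0],
  [0, 0, 0],
  [0, 0, 0],
], turn=[0, 0, 0, 0, 0, 0, 0, 0, 0, 0], fingers=0.005, squeeze=90)

```text
time: 10.8
ee_pos: [0.4877, 0.1167, 0.0414]
ee_rot: [-0.188, 0.982, -0.0, 0.0]
wrist_force: [-0.9, -0.8, 7.6]
opening: 0.0095
gripper_force: 89.5
```

```bash
cat > q.py <<'E'
from h import *
from scipy.spatial.transform import Rotation as Ro
s=manip.sense(); y=Ro.from_quat(s["ee_rot"]).as_matrix()[:,1]
print(round(s["time"],2),"pos",np.round(s["ee_pos"],4),"yaw %.3f"%np.arctan2(y[1],y[0]),"F",np.round(s["wrist_force"],1),"M",np.round(s["moment"],3),"op %.4f"%s["opening"],"j6 %.2f"%s["joint_pos"][5])
E
python3 q.py
```

```text
10.8 pos [0.4877 0.1167 0.0414] yaw 1.949 F [-0.9 -0.8  7.6] M [-0.251  0.214  0.192] op 0.0095 j6 -1.72
```

Emit:
carry_out([
  [0, 0, 0],
  [0, 0, 0],
  [0, 0, 0],
  [0, 0, 0],
  [0, 0, 0],
  [0, 0, 0],
  [0, 0, 0],
  [0, 0, 0],
  [0, 0, 0],
  [0, 0, 0],
], turn=[-0.1, -0.2, -0.3, -0.4, -0.5, -0.6, -0.7, -0.8, -0.8, -0.8])

```text
time: 11.8
ee_pos: [0.4877, 0.1173, 0.0415]
ee_rot: [0.21, 0.978, 0.001, 0.0]
wrist_force: [-1.7, 2.3, 6.5]
opening: 0.0096
gripper_force: 89.3
```

```bash
python3 q.py
```

```text
11.8 pos [0.4877 0.1173 0.0415] yaw 1.148 F [-1.7  2.3  6.5] M [ 0.567  0.24  -0.112] op 0.0096 j6 -0.92
```

Emit:
carry_out([
  [0, 0, 0],
  [0, 0, 0],
  [0, 0, 0],
  [0, 0, 0],
  [0, 0, 0],
  [0, 0, 0],
  [0, 0, 0],
], turn=[-0.06, -0.12, -0.18, -0.24, -0.3, -0.3, -0.3])

```text
time: 12.5
ee_pos: [0.4878, 0.1175, 0.0415]
ee_rot: [0.353, 0.936, 0.001, 0.0]
wrist_force: [-2.0, 5.2, 6.0]
opening: 0.0099
gripper_force: 89.2
```

```bash
python3 q.py
```

```text
12.5 pos [0.4878 0.1175 0.0415] yaw 0.849 F [-2.   5.2  6. ] M [0.783 0.241 0.117] op 0.0099 j6 -0.62
```

Emit:
carry_out([
  [0, 0, 0],
  [0, 0, 0],
  [0, 0, 0],
  [0, 0, 0],
  [0, 0, 0],
  [0, 0, 0],
], turn=[-0.05, -0.1, -0.15, -0.15, -0.15, -0.15])

```text
time: 13.1
ee_pos: [0.4879, 0.1176, 0.0414]
ee_rot: [0.422, 0.906, 0.001, 0.0]
wrist_force: [-1.7, 5.0, 5.0]
opening: 0.0097
gripper_force: 89.2
```

```bash
python3 q.py
```

```text
13.1 pos [0.4879 0.1176 0.0414] yaw 0.699 F [-1.7  5.   5. ] M [0.993 0.18  0.121] op 0.0097 j6 -0.47
```

Emit:
carry_out([
  [0, 0, 0],
  [0, 0, 0],
  [0, 0, 0],
  [0, 0, 0],
  [0, 0, 0],
  [0, 0, 0],
], turn=[-0.05, -0.1, -0.15, -0.15, -0.15, -0.15])

```text
time: 13.7
ee_pos: [0.488, 0.1177, 0.0415]
ee_rot: [0.489, 0.872, 0.001, 0.0]
wrist_force: [-1.0, 5.9, 4.6]
opening: 0.0099
gripper_force: 89.1
```

```bash
python3 q.py
```

```text
13.7 pos [0.488  0.1177 0.0415] yaw 0.549 F [-1.   5.9  4.6] M [1.031 0.163 0.104] op 0.0099 j6 -0.32
```

Emit:
carry_out([
  [0, 0, 0],
  [0, 0, 0],
  [0, 0, 0],
  [0, 0, 0],
  [0, 0, 0],
  [0, 0, 0],
], turn=[-0.05, -0.1, -0.15, -0.15, -0.15, -0.15])

```text
time: 14.3
ee_pos: [0.4881, 0.1178, 0.0415]
ee_rot: [0.553, 0.833, 0.001, 0.0]
wrist_force: [-0.6, 5.8, 3.9]
opening: 0.0095
gripper_force: 89.0
```

```bash
python3 q.py
```

```text
14.3 pos [0.4881 0.1178 0.0415] yaw 0.399 F [-0.6  5.8  3.9] M [1.064 0.097 0.068] op 0.0095 j6 -0.17
```

Emit:
carry_out([
  [0, 0, 0],
  [0, 0, 0],
  [0, 0, 0],
  [0, 0, 0],
  [0, 0, 0],
  [0, 0, 0],
], turn=[-0.05, -0.1, -0.15, -0.15, -0.15, -0.15])

```text
time: 14.9
ee_pos: [0.4883, 0.1178, 0.0415]
ee_rot: [0.614, 0.789, 0.001, 0.0]
wrist_force: [-0.1, 6.1, 3.4]
opening: 0.0097
gripper_force: 89.0
```

```bash
python3 q.py
```

```text
14.9 pos [0.4883 0.1178 0.0415] yaw 0.249 F [-0.1  6.1  3.4] M [1.118 0.052 0.148] op 0.0097 j6 -0.02
```

Emit:
carry_out([
  [0, 0, 0],
  [0, 0, 0],
  [0, 0, 0],
  [0, 0, 0],
  [0, 0, 0],
  [0, 0, 0],
], turn=[-0.05, -0.1, -0.15, -0.15, -0.15, -0.15])

```text
time: 15.5
ee_pos: [0.4884, 0.1178, 0.0415]
ee_rot: [0.671, 0.741, 0.001, 0.0]
wrist_force: [0.4, 6.4, 3.6]
opening: 0.0099
gripper_force: 88.9
```

```bash
python3 q.py
```

```text
15.5 pos [0.4884 0.1178 0.0415] yaw 0.099 F [0.4 6.4 3.6] M [1.124 0.009 0.188] op 0.0099 j6 0.13
```

Emit:
carry_out([
  [0, 0, 0],
  [0, 0, 0],
  [0, 0, 0],
  [0, 0, 0],
  [0, 0, 0],
], turn=[-0.05, -0.1, -0.1, -0.1, -0.1])

```text
time: 16.0
ee_pos: [0.4885, 0.1179, 0.0415]
ee_rot: [0.707, 0.707, 0.001, 0.0]
wrist_force: [0.5, 6.9, 2.2]
opening: 0.0099
gripper_force: 88.9
```

```bash
python3 q.py
```

```text
16.0 pos [0.4885 0.1179 0.0415] yaw -0.001 F [0.5 6.9 2.2] M [ 1.132 -0.111  0.192] op 0.0099 j6 0.23
```

Emit:
carry_out([
  [0, 0, 0],
  [0, 0, 0],
  [0, 0, 0],
  [0, 0, 0],
  [0, 0, 0],
], turn=[-0.05, -0.1, -0.1, -0.1, -0.1])

```text
time: 16.5
ee_pos: [0.4886, 0.1179, 0.0415]
ee_rot: [0.742, 0.67, 0.002, 0.0]
wrist_force: [0.8, 6.9, 2.6]
opening: 0.0101
gripper_force: 88.8
```

```bash
python3 q.py
```

```text
16.5 pos [0.4886 0.1179 0.0415] yaw -0.101 F [0.8 6.9 2.6] M [ 1.124 -0.092  0.245] op 0.0101 j6 0.33
```

Emit:
carry_out([
  [0, 0, 0],
  [0, 0, 0],
  [0, 0, 0],
  [0, 0, 0],
  [0, 0, 0],
], turn=[-0.05, -0.1, -0.1, -0.1, -0.1])

```text
time: 17.0
ee_pos: [0.4886, 0.1178, 0.0415]
ee_rot: [0.774, 0.633, 0.002, 0.0]
wrist_force: [1.8, 6.2, 2.1]
opening: 0.0096
gripper_force: 89.0
```

```bash
python3 q.py
```

```text
17.0 pos [0.4886 0.1178 0.0415] yaw -0.201 F [1.8 6.2 2.1] M [ 1.129 -0.188  0.501] op 0.0096 j6 0.43
```

Emit:
carry_out([
  [0, 0, 0],
  [0, 0, 0],
  [0, 0, 0],
  [0, 0, 0],
  [0, 0, 0],
], turn=[-0.05, -0.1, -0.1, -0.1, -0.1])

```text
time: 17.5
ee_pos: [0.4887, 0.1178, 0.0415]
ee_rot: [0.805, 0.593, 0.002, 0.0]
wrist_force: [1.4, 5.8, 1.9]
opening: 0.0097
gripper_force: 88.9
```

```bash
python3 q.py
```

```text
17.5 pos [0.4887 0.1178 0.0415] yaw -0.301 F [1.4 5.8 1.9] M [ 1.051 -0.23   0.497] op 0.0097 j6 0.53
```

Emit:
carry_out([
  [0, 0, 0],
  [0, 0, 0],
  [0, 0, 0],
  [0, 0, 0],
  [0, 0, 0],
], turn=[-0.05, -0.1, -0.1, -0.1, -0.1])

```text
time: 18.0
ee_pos: [0.4888, 0.1178, 0.0415]
ee_rot: [0.834, 0.552, 0.002, 0.0]
wrist_force: [2.1, 5.8, 1.7]
opening: 0.0097
gripper_force: 88.7
```

```bash
python3 q.py
```

```text
18.0 pos [0.4888 0.1178 0.0415] yaw -0.401 F [2.1 5.8 1.7] M [ 1.027 -0.297  0.338] op 0.0097 j6 0.63
```

Emit:
carry_out([
  [0, 0, 0],
  [0, 0, 0],
  [0, 0, 0],
  [0, 0, 0],
  [0, 0, 0],
], turn=[-0.05, -0.1, -0.1, -0.1, -0.1])

```text
time: 18.5
ee_pos: [0.4889, 0.1178, 0.0415]
ee_rot: [0.86, 0.51, 0.002, 0.0]
wrist_force: [1.1, 6.4, 0.8]
opening: 0.0099
gripper_force: 88.6
```

```bash
python3 q.py
```

```text
18.5 pos [0.4889 0.1178 0.0415] yaw -0.501 F [1.1 6.4 0.8] M [ 0.909 -0.314  0.227] op 0.0099 j6 0.73
```

Emit:
carry_out([
  [0, 0, 0],
  [0, 0, 0],
  [0, 0, 0],
  [0, 0, 0],
  [0, 0, 0],
], turn=[-0.05, -0.1, -0.1, -0.1, -0.1])

```text
time: 19.0
ee_pos: [0.489, 0.1177, 0.0415]
ee_rot: [0.885, 0.466, 0.002, 0.0]
wrist_force: [2.2, 6.2, 1.4]
opening: 0.0094
gripper_force: 88.5
```

```bash
python3 q.py
```

```text
19.0 pos [0.489  0.1177 0.0415] yaw -0.601 F [2.2 6.2 1.4] M [ 0.903 -0.412  0.125] op 0.0094 j6 0.83
```

Emit:
carry_out([
  [0, 0, 0],
  [0, 0, 0],
  [0, 0, 0],
  [0, 0, 0],
  [0, 0, 0],
], turn=[-0.06, -0.06, -0.06, -0.06, -0.06])

```text
time: 19.5
ee_pos: [0.4891, 0.1177, 0.0415]
ee_rot: [0.898, 0.439, 0.002, 0.0]
wrist_force: [3.4, 4.6, 1.1]
opening: 0.0098
gripper_force: 88.5
```

```bash
python3 q.py
```

```text
19.5 pos [0.4891 0.1177 0.0415] yaw -0.661 F [3.4 4.6 1.1] M [ 0.855 -0.408 -0.003] op 0.0098 j6 0.89
```

Emit:
carry_out([
  [0, 0, 0],
  [0, 0, 0],
  [0, 0, 0],
  [0, 0, 0],
  [0, 0, 0],
], turn=[-0.05, -0.05, -0.05, -0.05, -0.05])

```text
time: 20.0
ee_pos: [0.4891, 0.1177, 0.0415]
ee_rot: [0.909, 0.417, 0.002, 0.0]
wrist_force: [2.4, 4.4, -0.3]
opening: 0.0096
gripper_force: 88.5
```

```bash
python3 q.py
```

```text
20.0 pos [0.4891 0.1177 0.0415] yaw -0.711 F [ 2.4  4.4 -0.3] M [ 0.792 -0.456 -0.076] op 0.0096 j6 0.94
```

```bash
cat > pin.py <<'E'
import sys
from h import *
s=manip.sense(); a=camera("wrist"); e=ext("wrist",s); p=proj(e,[.4883,.1172,.0595]); cv2.imwrite(f"pics/pin{s['time']:.2f}.png",a)
g=a.max(2); m=(g>100).astype(np.uint8); n,l,st,c=cv2.connectedComponentsWithStats(m)
print("pred",p,"raised",proj(e,[.4883,.1172,.062]))
for i in range(1,n):
    if 10<st[i,4]<900 and np.hypot(*(c[i]-p))<30: print(st[i],c[i])
E
python3 pin.py
```

```text
pred [316.55650372 269.89944687] raised [316.56796795 272.63053986]
[291 267  10   9  37] [297.59459459 269.51351351]
[311 266  13  12 128] [316.9296875 271.4375   ]
[333 267  10   9  45] [335.57777778 269.86666667]
```

Emit:
carry_out([
  [0, 0, 0],
  [0, 0, 0],
  [0, 0, 0],
  [0, 0, 0],
  [0, 0, 0],
], turn=[-0.04, -0.04, -0.04, -0.04, -0.04])

```text
time: 20.55
ee_pos: [0.4891, 0.1177, 0.0415]
ee_rot: [0.917, 0.398, 0.002, 0.0]
wrist_force: [3.8, 3.4, 0.3]
opening: 0.0097
gripper_force: 88.5
```

```bash
python3 q.py; python3 pin.py
```

```text
20.55 pos [0.4891 0.1177 0.0415] yaw -0.751 F [3.8 3.4 0.3] M [ 0.716 -0.505 -0.121] op 0.0097 j6 0.98
pred [316.5136676  269.92753199] raised [316.52362722 272.65822147]
[292 267   9   9  36] [297.77777778 269.58333333]
[311 266  13  12 129] [316.95348837 271.60465116]
[333 267  10   9  45] [335.57777778 269.86666667]
```

Emit:
carry_out([
  [0, 0, 0],
  [0, 0, 0],
  [0, 0, 0],
  [0, 0, 0],
  [0, 0, 0],
], turn=[-0.04, -0.04, -0.04, -0.04, -0.04])

```text
time: 21.1
ee_pos: [0.4891, 0.1176, 0.0415]
ee_rot: [0.925, 0.38, 0.002, 0.0]
wrist_force: [2.4, 5.0, 0.3]
opening: 0.0098
gripper_force: 88.6
```

```bash
python3 q.py; python3 pin.py
```

```text
21.1 pos [0.4891 0.1176 0.0415] yaw -0.791 F [2.4 5.  0.3] M [ 0.732 -0.473  0.28 ] op 0.0098 j6 1.02
pred [316.56395029 269.88769239] raised [316.57465044 272.61847809]
[291 267  10   9  37] [297.59459459 269.51351351]
[311 266  13  12 126] [316.92063492 271.73015873]
[333 267  10   9  45] [335.57777778 269.86666667]
```

```bash
python3 q.py
```

```text
21.15 pos [0.4892 0.1176 0.0415] yaw -0.791 F [2.8 4.4 0.7] M [ 0.736 -0.491  0.273] op 0.0099 j6 1.02
```

Emit:
carry_out([
  [0, 0, 0],
  [0, 0, 0],
  [0, 0, 0],
  [0, 0, 0],
  [0, 0, 0],
], turn=[-0.03, -0.03, -0.03, -0.03, -0.03])

```text
time: 21.65
ee_pos: [0.4892, 0.1176, 0.0415]
ee_rot: [0.93, 0.367, 0.002, 0.0]
wrist_force: [3.7, 4.8, 0.3]
opening: 0.0095
gripper_force: 88.7
```

```bash
python3 q.py; python3 pin.py; python3 - <<'E'
import cv2,glob,numpy as np
L=sorted(glob.glob("pics/pin*.png")); 
for p in L: print(p, cv2.imread(p).max(2)[256:290:1,317].tolist())
cv2.imwrite("pics/pins.png",np.hstack([cv2.resize(cv2.imread(p)[240:300,280:355],None,fx=5,fy=5,interpolation=2) for p in (L[0],L[-1])]))
E
```

```text
21.65 pos [0.4892 0.1176 0.0415] yaw -0.820 F [3.7 4.8 0.3] M [ 0.725 -0.549  0.292] op 0.0095 j6 1.05
pred [316.52383554 269.92327826] raised [316.53385767 272.65436476]
[291 267  10   9  37] [297.59459459 269.51351351]
[311 266  13  12 125] [316.88 271.76]
[333 267  10   9  45] [335.57777778 269.86666667]
pics/pin20.00.png [41, 46, 39, 41, 43, 37, 35, 77, 82, 78, 152, 174, 166, 170, 170, 170, 169, 171, 170, 168, 175, 182, 39, 32, 40, 38, 39, 37, 31, 38, 35, 39, 34, 35]
pics/pin20.55.png [40, 38, 40, 39, 35, 41, 36, 70, 83, 84, 125, 174, 169, 170, 167, 171, 171, 169, 170, 169, 172, 179, 70, 41, 35, 40, 39, 43, 35, 37, 36, 36, 39, 35]
pics/pin21.10.png [39, 41, 40, 37, 39, 40, 37, 61, 82, 83, 122, 170, 169, 167, 168, 167, 165, 164, 167, 170, 171, 178, 65, 35, 36, 41, 37, 38, 42, 33, 37, 34, 36, 37]
pics/pin21.65.png [34, 36, 40, 41, 40, 39, 35, 58, 88, 81, 128, 168, 169, 168, 168, 169, 163, 167, 165, 168, 172, 176, 69, 37, 37, 35, 39, 35, 34, 36, 41, 37, 35, 33]
```

The moment fell to −0.12, then jumped to +0.28 and held. The pin's side wall is about 3 px tall, so the pin looks raised. Both fit the click having happened. I'll let go and check that nothing springs back.

Emit:
carry_out([
  [0, 0, 0],
  [0, 0, 0],
  [0, 0, 0],
  [0, 0, 0],
  [0, 0, 0],
  [0, 0, 0],
], turn=[0, 0, 0, 0, 0, 0], fingers=0.055)

```text
time: 22.3
ee_pos: [0.4872, 0.1167, 0.0408]
ee_rot: [0.931, 0.366, -0.0, -0.0]
wrist_force: [-0.2, -0.1, 0.3]
opening: 0.0546
gripper_force: 0.0
```

Emit:
carry_out([
  [0, 0, 0.02],
  [0, 0, 0.045],
  [0, 0, 0.06],
  [0, 0, 0.06],
  [0, 0, 0.06],
  [0, 0, 0.06],
], turn=[0, 0, 0, 0, 0, 0])

```text
time: 22.9
ee_pos: [0.4867, 0.1166, 0.0999]
ee_rot: [0.931, 0.366, -0.001, -0.0]
wrist_force: [-0.5, -0.3, -0.4]
opening: 0.0553
gripper_force: 0.0
```

```bash
python3 q.py; python3 - <<'E'
from h import *
s=manip.sense(); a=camera("wrist"); e=ext("wrist",s)
print(proj(e,[.4883,.1172,.0595]),proj(e,[.4883,.1172,.062]))
g=a[100:400,120:520]; g=255*(cv2.resize(g,(800,600),interpolation=cv2.INTER_CUBIC).clip(0,255)/255.)**.7
cv2.imwrite("pics/end.png",g.astype(np.uint8))
E
```

```text
22.9 pos [0.4867 0.1166 0.0999] yaw -0.821 F [-0.5 -0.3 -0.4] M [ 0.015  0.014 -0.016] op 0.0553 j6 1.05
[317.98730823 221.57620614] [318.00382356 222.91927088]
```

View pics/end.png

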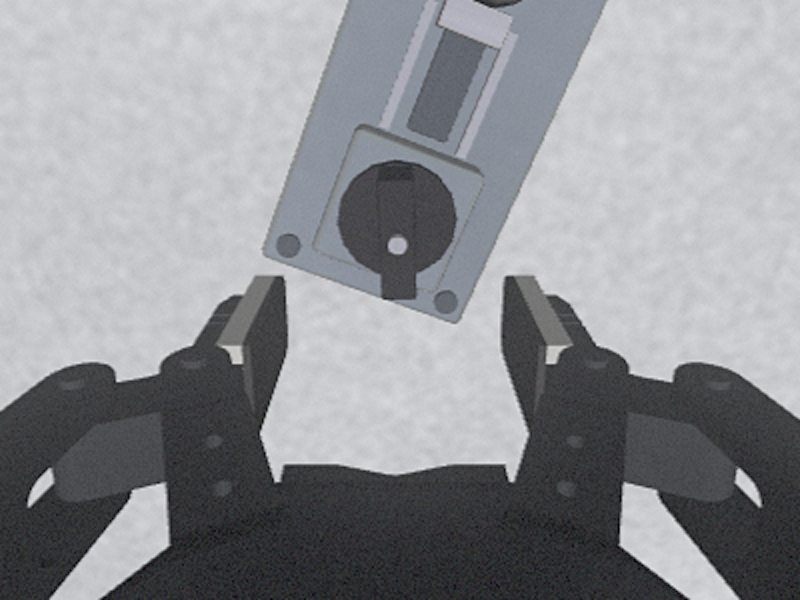

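The bar is still vertical in the picture, in line with the tool, so the knob held at 2.77 rad with no spring-back. The pin at (397,245) fits the raised height. I'll back off and check the specimen once.

Emit:
carry_out([
  [0, 0, 0.04],
  [0, 0, 0.08],
  [0, 0, 0.12],
  [-0.01, 0, 0.15],
  [-0.03, 0, 0.15],
  [-0.06, 0, 0.15],
  [-0.06, 0, 0.15],
  [-0.06, 0, 0.15],
  [-0.06, 0, 0.15],
], turn=[0, 0, 0, 0, 0, 0, 0, 0, 0])

```text
time: 23.85
ee_pos: [0.428, 0.1169, 0.2505]
ee_rot: [0.931, 0.366, -0.0, 0.0]
wrist_force: [-0.2, 0.4, -1.1]
opening: 0.0549
gripper_force: 0.0
```

```bash
python3 q.py; python3 - <<'E'
from h import *
s=manip.sense(); a=camera("wrist"); b=camera("scene"); e=ext("wrist",s)
p=proj(e,[.5363+.9287*.045,.1363+.3709*.045,.042]); print(p)
m=(a.max(2)>110).astype(np.uint8); n,l,st,c=cv2.connectedComponentsWithStats(m)
for i in range(1,n):
    if 20<st[i,4]<600 and np.hypot(*(c[i]-p))<25:
        q=ray(e,*c[i],.042)[:2]-[.4883,.1172]; print(st[i],c[i],"vice x,y mm",q@[928.7,370.9]-52,q@[-370.9,928.7])
g=lambda x:(255*(x/255.)**.7)
u,v=int(min(max(p[0],80),560)),int(max(p[1],70)); w=cv2.resize(a[max(v-80,0):v+80,max(u-80,0):u+80],(400,400),interpolation=2)
cv2.imwrite("pics/fin.png",np.hstack([g(w),g(cv2.resize(b[140:230,280:370],(400,400),interpolation=2))]).clip(0,255).astype(np.uint8))
E
```

```text
23.85 pos [0.428  0.1169 0.2505] yaw -0.821 F [-0.2  0.4 -1.1] M [0.014 0.015 0.001] op 0.0549 j6 1.08
[387.18595618  51.33109283]
[380  44  14  15 132] [386.62121212  50.89393939] vice x,y mm 44.83446397402315 0.6814873044906189
```

View pics/fin.png

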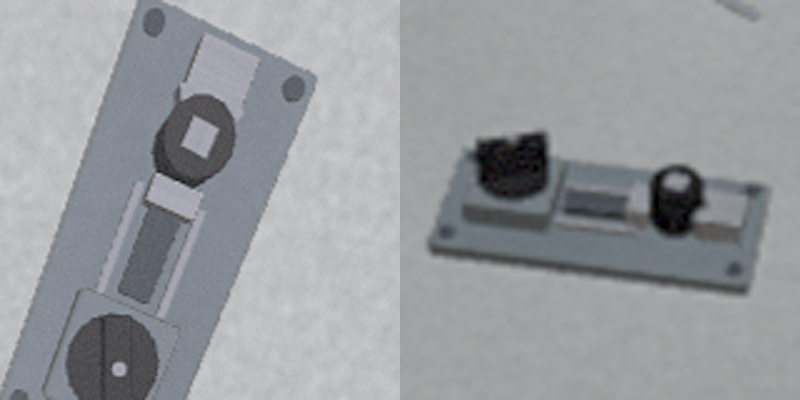

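The specimen stands upright in the V at vice x = 44.8 mm (the seat is at 45), with the jaw bearing on it and the gripper well clear. I'll hand in.

```bash
python3 -c "
from station import job
print(job.hand_in())"
```

```text
the job is handed in; nothing more can be done
None
```

I handed the job in at about 24 s: the tall black mount is clamped upright in the V (about 0.2 mm from the seat), the knob was turned clockwise to what the moment and raised pin show as the click, and it held without springing back when let go. No other items were touched.

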